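# Clear the vice and clamp the next pivot pin

### The job

A pair of black-handled pliers has been left lying across the little blue vice: first lay it in the red crate, all of it inside and not dropped from high up. Then take the brass pin out of the pocket tray, stand it upright on the vice bed between the jaws, let go of it, and push the sliding jaw (a red knob sits behind it) until it presses the pin firmly against the fixed jaw (about 10 to 20 N on the pin, kept up for a moment, about half a second, never more than 40 N). Leave the jaw closed on the pin, and leave the two steel pins and everything else on the bench where they are.

Things in the scene. Friction and masses are not known exactly. Their poses are not given: they have to be found in the camera images.
- vice: Blue quick-slide vice, bolted down. Origin: on the bench under it; its x axis points from the sliding jaw to the fixed jaw, z up. Bed (flat top) 40 mm high, from x = -130 to +100 mm, 100 mm wide. Fixed steel jaw on the bed: 86 mm wide, from x = 35 to 65 mm, top 62 mm above the bench (22 mm above the bed).
- fixed_face (a point): Centre of the fixed jaw's face, 51 mm above the bench; the face looks along the vice's -x.
- jaw: Sliding steel jaw, 80 mm wide, 30 mm thick, top 62 mm above the bench. Origin: foot of its face, at the middle of the width, on the bed; the jaw lies on the -x side of it. Slides along the vice's x towards the fixed jaw; it starts 38 to 60 mm away from it, takes about 3 N to slide and stays where it is left.
- jaw_face (a point): Centre of the sliding jaw's face, 51 mm above the bench; axes as the vice's.
- jaw_knob (a point): Centre of the outer (-x) face of the sliding jaw's red push knob: 21 mm diameter disc, 12 mm thick, upright, 51 mm above the bench, on a 12 mm rod, 72 mm behind the jaw's face. The place to push, along the vice's x.
- pliers: Pliers with black handles, lying flat across both jaws, 170 x 58 x 12 mm, about 0.22 kg. Origin: underside, x axis towards the nose.
- pliers_head (a point): Middle of the pliers' steel head, a flat 50 mm long, 26 mm wide and 12 mm thick, 15 mm from the origin towards the nose: the place to grip it (close across its y).
- pliers_nose (a point): Tip of the pliers' nose, at half its thickness.
- pliers_tail (a point): Point midway between the ends of the pliers' handles, at half their thickness.
- crate: Open red crate, fixed, 300 (its x) x 200 (its y) x 60 mm outside, walls and floor 5 mm. Origin: centre of its underside.
- tray: Grey pocket tray, fixed, 210 (its x) x 70 (its y) x 22 mm, with four round pockets in a row along its x at -75, -25, 25 and 75 mm, 20 mm wide and 14 mm deep. Origin: centre of its underside.
- brass_pin: Brass pivot pin, a cylinder 16 mm in diameter and 50 mm long, about 85 g, standing in one of the pockets and showing 36 mm of its length. Origin: centre of its foot; z along it.
- steel_pin_a: Steel pin of the same size in another pocket; leave it.
- steel_pin_b: Steel pin of the same size in another pocket; leave it.
- spare_pliers: Bystander: blue-handled pliers lying on the bench; leave it.
- hammer: Bystander: hammer lying on the bench; leave it.
- screwdriver: Bystander: screwdriver lying on the bench; leave it.
- oil_bottle: Bystander: bottle with a yellow label and a red cap, 56 mm wide, 150 mm high; leave it.
- rivet_cup: Bystander: steel cup, 80 mm wide, 60 mm high; leave it.

How it is judged:
On the way, in this order (a step that is already met when the one before it is completed fails the run):
1. the pliers lie wholly inside the red crate, let go (x of pliers_nose in the frame of crate between -0.147 and 0.147 m and y of pliers_nose in the frame of crate between -0.097 and 0.097 m and z of pliers_nose in the frame of crate between 0 and 0.05 m and x of pliers_tail in the frame of crate between -0.147 and 0.147 m and y of pliers_tail in the frame of crate between -0.097 and 0.097 m and z of pliers_tail in the frame of crate between 0 and 0.05 m and linear speed of pliers below 0.03 m/s and contact force between the fingers and pliers below 0.05 N), for 0.2 s.
2. the brass pin stands upright on the vice bed between the jaws, let go (z of brass_pin in the frame of vice between 0.037 and 0.043 m and y of brass_pin in the frame of vice between -0.035 and 0.035 m and x of brass_pin in the frame of jaw_face above 0.006 m and x of brass_pin in the frame of fixed_face below -0.006 m and angle between brass_pin's own z axis and vertical below 0.1 rad and contact force between the fingers and brass_pin below 0.05 N and linear speed of brass_pin below 0.02 m/s), for 0.2 s.
3. the sliding jaw presses the pin with more than 6 N for 0.3 s (contact force between jaw and brass_pin above 6 N), for 0.3 s.
At the end, for the whole second after the job is handed in: Pliers at rest wholly inside the crate. Brass pin at rest, upright (0.1 rad) on the vice bed, within 35 mm of its middle line, between jaws no more than 18.5 mm apart. Steel pins within 15 mm, bystanders within 30 mm of where they started (x of pliers_nose in the frame of crate between -0.147 and 0.147 m and y of pliers_nose in the frame of crate between -0.097 and 0.097 m and z of pliers_nose in the frame of crate between 0 and 0.05 m and x of pliers_tail in the frame of crate between -0.147 and 0.147 m and y of pliers_tail in the frame of crate between -0.097 and 0.097 m and z of pliers_tail in the frame of crate between 0 and 0.05 m and linear speed of pliers below 0.03 m/s and z of brass_pin in the frame of vice between 0.037 and 0.043 m and y of brass_pin in the frame of vice between -0.035 and 0.035 m and x of brass_pin in the frame of jaw_face above 0.006 m and x of brass_pin in the frame of fixed_face below -0.006 m and angle between brass_pin's own z axis and vertical below 0.1 rad and x of jaw_face in the frame of fixed_face above -0.0185 m and linear speed of brass_pin below 0.02 m/s and linear speed of jaw below 0.01 m/s and distance of each of steel_pin_a, steel_pin_b from where it was at the start of the episode below 0.015 m and distance of each of spare_pliers, hammer, screwdriver, oil_bottle, rivet_cup from where it was at the start of the episode below 0.03 m); the robot touches nothing.
It fails at once if the pin squeezed by the sliding jaw with more than 40 N (contact force between jaw and brass_pin above 40 N).
It fails at once if the pliers let go with their underside more than 13 cm above the bench (height (world z) of pliers above 0.13 m and contact force between the fingers and pliers below 0.05 N).
It fails at once if a steel pin moved by more than 15 mm or a bystander by more than 30 mm (distance of any of steel_pin_a, steel_pin_b from where it was at the start of the episode above 0.015 m or distance of any of spare_pliers, hammer, screwdriver, oil_bottle, rivet_cup from where it was at the start of the episode above 0.03 m).
It also fails if it takes over 72 s, if anything falls off the work surface, if the arm or the gripper's body presses on something with over 40 N, if the wrist force passes 120 N, or if a joint passes its speed limit or range.

### The arm

A 6-joint arm with a two-finger parallel gripper is mounted at the origin on the work surface. World frame = base frame: x ahead of the robot, y to its left, z up, the work surface at z = 0. Lengths are in m, angles in rad, forces in N, time in s.
With the tool pointing down it reaches from about 0.3 to 0.875 m from the base axis. Payload 6.4 kg.
Tool frame: the origin (TCP) lies between the finger pads; the fingertips stand 22 mm ahead of it and the grasp point (between the pads) lies 3 mm ahead of it; y points along the fingers, z is the direction in which the jaws open and shut, and the axes are right-handed (so a half turn about y gives the same grasp; the last joint's range is limited). The gripper opens to 88 mm and grips with 3 to 60 N. Pads are 18 mm wide; open, the fingers measure 123 mm over their backs; the gripper's body (75 mm by 187 mm) begins 45 mm behind the grasp point.
Start: joints at [1.13, 0.181, 1.607, -0, 1.354, -0.206], TCP at [0.134, 0.559, 0.261] pointing down, gripper open.
Joint ranges: [-2.99, 2.99], [-0.89, 2.07], [0.3, 2.58], [-1.14, 4.28], [0, 2.63], [-3.12, 3.12]. Speed limits (rad/s): [2.57, 2.57, 3.01, 3.14, 3.14, 3.14].

### API

Orientations are given as a unit quaternion [x, y, z, w].
In Python, from bench import arm, eyes, workorder gives the robot as it stands. Calls block until the motion is done:
- arm.movep(position, orientation): joint-space move of the TCP to a pose.
- arm.move_straight(position, speed=0.15, frame=None): straight line of the TCP; frame=None keeps the orientation; speed is the mean speed in m/s.
- arm.move_j(angles): joint-space move.
- arm.ungrasp() and arm.grasp(newtons=None): open the fingers fully, or close them until they stop; newtons is the grip in N (None keeps the last).
- arm.wait(seconds).
- arm.solve_ik(position, orientation): joint angles nearest the present ones, or None.
- arm.get_state(): the state.
- eyes.camera(name): name is "scene" or "top"; returns a dict with "pixels" (480x640x3 uint8, red, green, blue), "vertical_fov" (degrees; the focal length in pixels is half the picture's height over the tangent of half this angle, whatever the lens; pixels are square), "cx", "cy" (the principal point, pixels), "position" and "attitude" of the camera in the world. Camera axes: x right, y up, looking along -z (the intrinsics and any distortion apply to the point x, -y, -z); pixel columns grow to the right and rows downward; lengths in m; the calibration is good to about 2 mm. A picture is of the moment at which its call begins. There is no depth.
A pose or a line that the arm cannot do raises arm.PlanningError and nothing moves.
- workorder.hand_in(): hands the job in, once; it reports no verdict.
The state is a dict: "time_s": time; "joint_pos": joint angles; "joint_velocities": joint speeds; "joint_efforts": joint torques, N m; "tool_pos": TCP position; "ee_rot": TCP orientation; "force": force on the tool from outside, world axes, zero at the start; "ft_torque": the same for the moment, N m; "gripper_width": opening from 0.0 (shut) to 1.0 (fully open).
Only numpy, scipy, OpenCV 4.12 (cv2) and the standard library are available. Lean on these libraries where they do the work, as an engineer would, in place of code of your own. Each camera call takes 0.05 s, during which the arm holds its last target. There are 200 camera calls.

## Working session

There is one attempt and no reset: what is moved stays moved. The work goes in short steps, each a Python script; the robot and the scene stay as the last script left them, time stands still between calls to the robot, and variables do not carry over. Pictures are saved under pics/ and viewed, about 8 in all and at most 12, crops included, and the job is handed in when it is done.

```bash
ls; mkdir -p pics; python3 - <<'E'
from bench import arm, eyes
import cv2,json
for n in("scene","top"):
    c=eyes.camera(n); cv2.imwrite(f"pics/{n}0.png",cv2.cvtColor(c["pixels"],cv2.COLOR_RGB2BGR))
    print(n,{k:v for k,v in c.items() if k!="pixels"})
print(arm.get_state())
E
```

```text
pics
scene {'vertical_fov': 55.895495747061844, 'cx': 322.43304605061246, 'cy': 242.97944572025233, 'position': array([ 1.03393934, -0.67420053,  0.80417302]), 'attitude': array([0.38771269, 0.11927329, 0.28063532, 0.86988308])}
top {'vertical_fov': 43.311191072150514, 'cx': 322.4471596530487, 'cy': 239.14393531294894, 'position': array([0.24655877, 0.00826125, 1.76050842]), 'attitude': array([-0.07137447,  0.07676164,  0.72133124, -0.68461272])}
{'time_s': 0.1, 'joint_pos': array([ 1.12971016e+00,  1.81491225e-01,  1.60790952e+00, -1.77177098e-05,
        1.35381034e+00, -2.06297640e-01]), 'joint_velocities': array([-0.00212537, -0.00106635, -0.00130372,  0.00149887,  0.00026961,
       -0.000815  ]), 'joint_efforts': array([ 2.24203782e-04, -4.34820163e+01, -3.42697871e+01,  7.03866547e-02,
        3.40361323e-02, -2.31371121e-05]), 'tool_pos': array([0.13355392, 0.55880536, 0.25988572]), 'ee_rot': array([ 0.70278427, -0.08299458,  0.08264217, -0.70169541]), 'force': array([-0.14990479, -0.21846654, -0.47629416]), 'ft_torque': array([-0.00207626, -0.02707121,  0.00276726]), 'gripper_width': 0.9998140765177266}
```

View pics/top0.png

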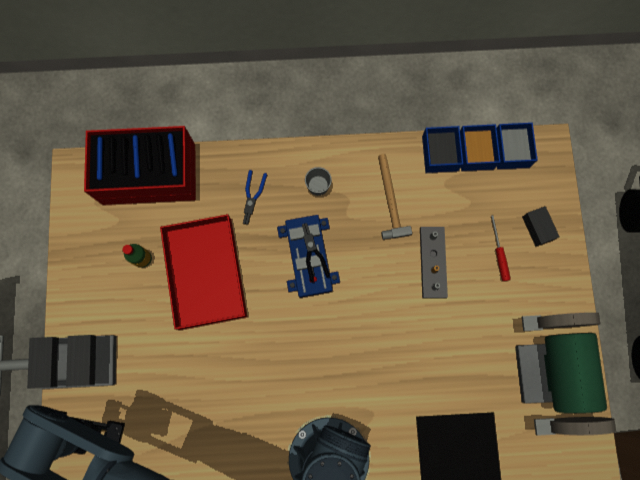

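View pics/scene0.png

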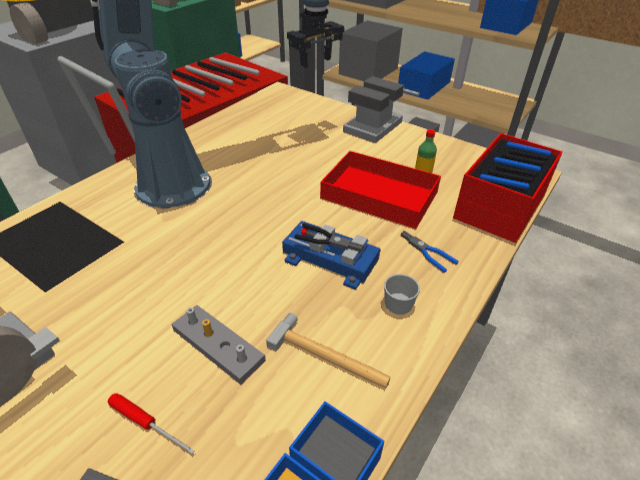

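Views 1–2 show the vice near (310,257) in top with pliers over it, nose up. The crate is at (203,272), the tray at (433,262) and the brass pin at (436,268). Next come enlarged crops with a helper file.

```bash
cat > h.py <<'E'
from bench import arm, eyes, workorder
import cv2, numpy as np
from scipy.spatial.transform import Rotation as R
def cam(n):
    c=eyes.camera(n); c["f"]=240/np.tan(np.radians(c["vertical_fov"])/2); c["R"]=R.from_quat(c["attitude"]).as_matrix(); return c
def plane(c,uv,z):
    uv=np.atleast_2d(uv).astype(float)
    d=np.c_[(uv[:,0]-c["cx"])/c["f"],-(uv[:,1]-c["cy"])/c["f"],-np.ones(len(uv))]@c["R"].T
    return c["position"]+d*((z-c["position"][2])/d[:,2:])
def proj(c,p):
    q=(np.atleast_2d(p)-c["position"])@c["R"]
    return np.c_[c["cx"]+c["f"]*q[:,0]/-q[:,2],c["cy"]-c["f"]*q[:,1]/-q[:,2]]
def down(yaw):  # tool x down? y along fingers (down), z = opening direction at yaw
    y=np.array([0,0,-1.]); z=np.array([np.cos(yaw),np.sin(yaw),0]); return R.from_matrix(np.c_[np.cross(y,z),y,z]).as_quat()
def crop(c,x,y,w,h,s): return cv2.resize(cv2.cvtColor(c["pixels"],cv2.COLOR_RGB2BGR)[y:y+h,x:x+w],None,fx=s,fy=s,interpolation=cv2.INTER_CUBIC)
def blobs(c,cond,box,amin=10):
    x,y,w,h=box; hsv=cv2.cvtColor(c["pixels"],cv2.COLOR_RGB2HSV)
    m=cv2.inRange(hsv,np.array(cond[0]),np.array(cond[1])); k=np.zeros_like(m); k[y:y+h,x:x+w]=m[y:y+h,x:x+w]
    cs,_=cv2.findContours(k,cv2.RETR_EXTERNAL,cv2.CHAIN_APPROX_NONE)
    return k,sorted([q for q in cs if cv2.contourArea(q)>=amin],key=cv2.contourArea,reverse=True)
E
python3 - <<'E'
from h import *
t=cam("top"); s=cam("scene")
print(R.from_quat(arm.get_state()["ee_rot"]).as_matrix().round(2))
a=crop(t,265,205,90,100,6); b=crop(t,410,220,45,85,6)
a=cv2.copyMakeBorder(a,0,600-a.shape[0],0,0,cv2.BORDER_CONSTANT); b=cv2.copyMakeBorder(b,0,600-b.shape[0],0,0,cv2.BORDER_CONSTANT)
cv2.imwrite("pics/topc.png",np.hstack([a,b[:,:260]]))
cv2.imwrite("pics/scc.png",crop(s,270,210,120,90,6))
# masks: red crate, grey tray, brass
for nm,c,cond,box in [("crate",t,((0,150,60),(8,255,255)),(150,205,110,135)),("brass",t,((8,120,60),(25,255,255)),(428,258,15,20)),
   ("tray",t,((0,0,60),(180,40,160)),(410,218,45,90)),("viceblue",t,((105,120,40),(130,255,255)),(265,205,90,110)),("knob",t,((0,150,60),(8,255,255)),(295,255,40,50))]:
    k,cs=blobs(c,cond,box,3)
    for q in cs[:5]:
        r=cv2.minAreaRect(q); print(nm,cv2.contourArea(q),np.round(r[0],1),np.round(r[1],1),round(r[2],1),np.round(cv2.boxPoints(r),1).tolist())
E
```

```text
[[ 0.97 -0.    0.23]
 [-0.23 -0.    0.97]
 [-0.   -1.   -0.  ]]
crate 7221.0 [201.3 271.9] [106.5  72.1] 80.9 [[157.1999969482422, 225.10000610351562], [228.5, 213.60000610351562], [245.39999389648438, 318.79998779296875], [174.1999969482422, 330.29998779296875]]
brass 17.0 [435.5 268. ] [4. 5.] 90.0 [[433.0, 266.0], [438.0, 266.0], [438.0, 270.0], [433.0, 270.0]]
tray 1562.5 [433.6 262. ] [70.8 23.5] 87.9 [[420.6000061035156, 227.0], [444.1000061035156, 226.10000610351562], [446.70001220703125, 296.8999938964844], [423.20001220703125, 297.79998779296875]]
tray 3.0 [410.5 230.5] [1. 7.] 0.0 [[410.0, 234.0], [410.0, 227.0], [411.0, 227.0], [411.0, 234.0]]
viceblue 1410.5 [308.2 255.6] [77.3 51.3] 79.7 [[276.0, 222.1999969482422], [326.5, 213.0], [340.3999938964844, 289.0], [289.8999938964844, 298.20001220703125]]
viceblue 5.0 [313. 253.] [2. 4.] 90.0 [[311.0, 252.0], [315.0, 252.0], [315.0, 254.0], [311.0, 254.0]]
```

View pics/topc.png

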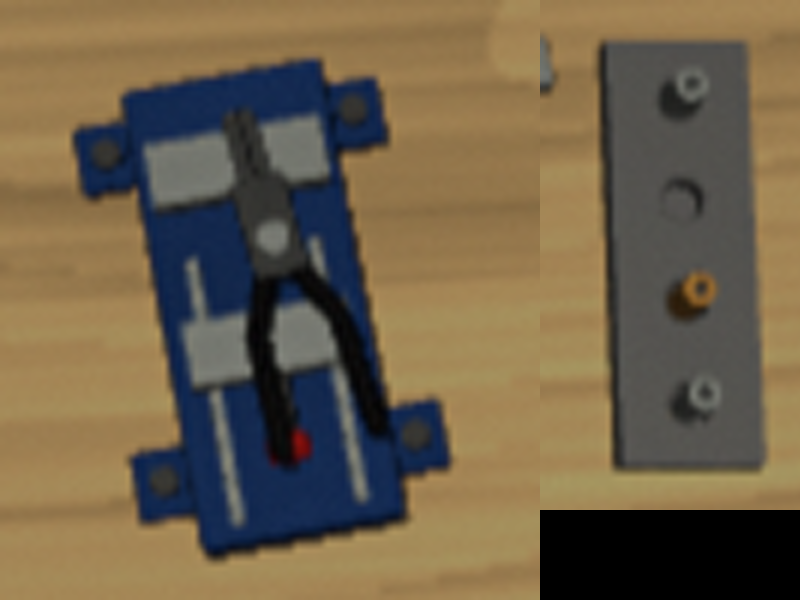

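View pics/scc.png

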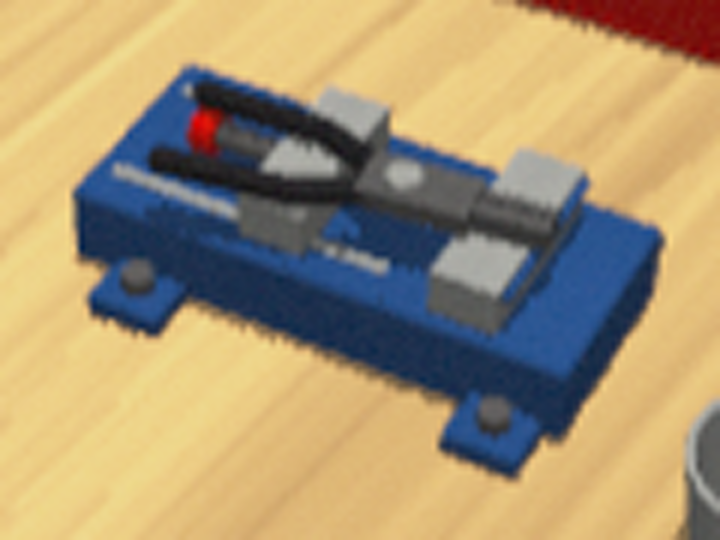

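Views 3–4 give bed corners, a pliers head centre around crop (270,232), jaw faces about 50 mm apart, and a brass pin top near (437,268). I'll compute poses from both cameras.

```bash
python3 - <<'E'
from h import *
t=cam("top"); s=cam("scene")
T=lambda p,z: plane(t,(np.atleast_2d(p)+.5)/6-.5+[265,205],z)
S=lambda p,z: plane(s,(np.atleast_2d(p)+.5)/6-.5+[270,210],z)
def rect(P,name): # P order: far-left, far-right, near-right, near-left (vice +x end first)
    c=P.mean(0); x=(P[0]+P[1]-P[2]-P[3])[:2]; y=(P[0]+P[3]-P[1]-P[2])[:2]
    print(name,"c",c.round(4),"yaw x,y-90",np.degrees(np.arctan2(x[1],x[0])).round(2),np.degrees(np.arctan2(-y[0],y[1])).round(2),"size",(np.linalg.norm(x)/2).round(4),(np.linalg.norm(y)/2).round(4))
rect(T([[125,93],[322,62],[408,518],[205,552]],.04),"bed top")
rect(S([[660,238],[565,375],[78,192],[190,68]],.04)[[0,1,2,3]],"bed scene")
print("fixed face top edge T",T([[160,210],[333,178]],.062).round(4).tolist())
print("jaw face top edge T",T([[182,322],[330,300]],.062).round(4).tolist())
print("fixed top corners S",S([[430,282],[505,300],[585,182],[523,150]],.062).round(4).tolist())
print("jaw top S far corner/edge",S([[388,103],[325,88],[325,212]],.062).round(4).tolist())
print("pliers T nose,rivet,tail1,tail2",T([[237,112],[272,238],[285,460],[380,432]],.074).round(4).tolist())
print("pliers S nose(l,r) rivet",S([[550,222],[405,175],[195,88],[155,158]],.074).round(4).tolist())
_,cs=blobs(s,((0,150,60),(8,255,255)),(295,220,25,25),3); print("knob S",[ (cv2.contourArea(q),cv2.minAreaRect(q)[0]) for q in cs][:2])
m=cv2.moments(cs[0]); print(plane(s,[m["m10"]/m["m00"],m["m01"]/m["m00"]],.051))
print("brass top T",plane(t,[[437,268.2]],.058).round(4))
_,cs=blobs(s,((8,130,40),(25,255,255)),(195,312,24,28),10)
for q in cs[:2]:print("brass S",cv2.contourArea(q),cv2.boundingRect(q),cv2.minAreaRect(q))
q=np.array([[600,42],[745,42],[764,468],[614,466]])
rect(plane(t,(q-[540,0])/6+[410,220],.022),"tray T")
k,cs=blobs(t,((0,150,60),(8,255,255)),(150,205,110,135),100); P=cv2.approxPolyDP(cv2.convexHull(cs[0]),4,True)[:,0]; print("crate poly",P.tolist()); print(plane(t,P,.06).round(3).tolist())
k,cs=blobs(s,((0,150,40),(8,255,255)),(315,145,130,85),100); P=cv2.approxPolyDP(cv2.convexHull(cs[0]),3,True)[:,0]; print("crate S",P.tolist(),plane(s,P,.06).round(3).tolist())
cv2.imwrite("pics/sctray.png",crop(s,160,295,120,95,6))
E
```

```text
bed top c [0.5675 0.0276 0.04  ] yaw x,y-90 7.38 6.4 size 0.228 0.0977
bed scene c [0.5711 0.0234 0.04  ] yaw x,y-90 7.17 6.74 size 0.225 0.0924
fixed face top edge T [[0.6113, 0.0752, 0.062], [0.6226, -0.0083, 0.062]]
jaw face top edge T [[0.5563, 0.067, 0.062], [0.5633, -0.0038, 0.062]]
fixed top corners S [[0.6275, -0.0149, 0.062], [0.657, -0.006, 0.062], [0.6461, 0.0721, 0.062], [0.6148, 0.074, 0.062]]
jaw top S far corner/edge [[0.5522, 0.0658, 0.062], [0.5248, 0.0582, 0.062], [0.5703, -0.0059, 0.062]]
pliers T nose,rivet,tail1,tail2 [[0.6547, 0.036, 0.074], [0.5924, 0.0222, 0.074], [0.486, 0.0213, 0.074], [0.4969, -0.0239, 0.074]]
pliers S nose(l,r) rivet [[0.6536, 0.0313, 0.074], [0.5911, 0.0206, 0.074], [0.489, 0.0141, 0.074], [0.5029, -0.031, 0.074]]
knob S [(16.0, (304.0, 231.0))]
[[0.49130327 0.01798054 0.051     ]]
brass top T [[ 0.5072 -0.3362  0.058 ]]
brass S 98.0 (202, 319, 11, 18) ((206.9653778076172, 327.3730773925781), (16.664098739624023, 7.279580593109131), 74.74488067626953)
tray T c [ 0.5315 -0.3348  0.022 ] yaw x,y-90 -3.01 -3.37 size 0.2096 0.0717
crate poly [[227, 214], [244, 317], [174, 328], [160, 227]]
[[0.697, 0.258, 0.06], [0.397, 0.217, 0.06], [0.377, 0.412, 0.06], [0.669, 0.452, 0.06]]
crate S [[321, 181], [349, 151], [440, 176], [437, 191], [415, 228], [321, 198]] [[0.404, 0.215, 0.06], [0.378, 0.403, 0.06], [0.671, 0.443, 0.06], [0.696, 0.368, 0.06], [0.72, 0.186, 0.06], [0.452, 0.148, 0.06]]
```

View pics/sctray.png

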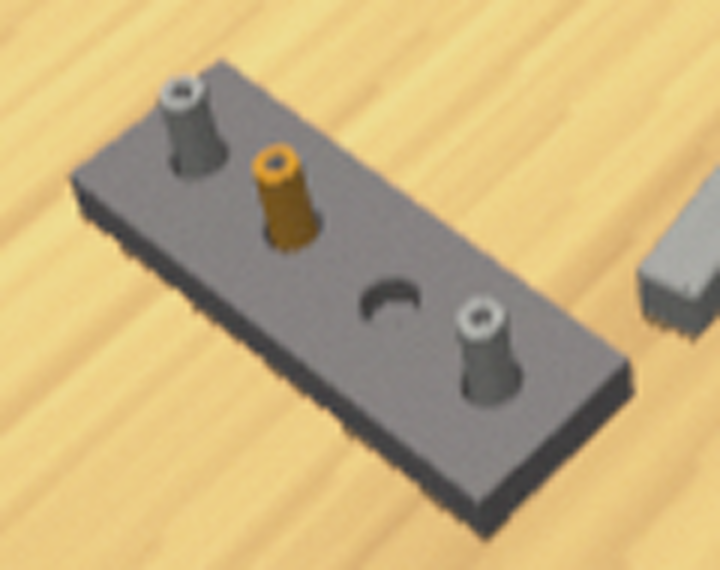

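View 5: the brass pin top is at crop (277,162) with steel pins either side along the tray axis. Both cameras agree to about 4 mm, so I'm moving the pliers now.

```bash
python3 - <<'E'
from h import *
s=cam("scene")
S=lambda p,z: plane(s,(np.atleast_2d(p)+.5)/6-.5+[160,295],z)
print("brass S",S([[277,162]],.058).round(4)); print("tray S",S([[72,178],[222,62],[630,362],[483,500]],.022).round(4).tolist())
q=down(np.radians(102.5)); g=np.array([.592,.0214])
arm.ungrasp()
arm.movep([*g,.20],q); print(arm.get_state()["tool_pos"],arm.get_state()["force"])
arm.move_straight([*g,.072],speed=.1); print(arm.get_state()["force"])
arm.grasp(40); st=arm.get_state(); print("w",st["gripper_width"]*88,st["force"])
arm.move_straight([*g,.2],speed=.1); arm.wait(.3); st=arm.get_state(); print("w",st["gripper_width"]*88,st["force"],st["ft_torque"],st["time_s"])
s=cam("scene"); cv2.imwrite("pics/held.png",crop(s,250,100,200,200,3))
E
```

```text
brass S [[ 0.5073 -0.336   0.058 ]]
tray S [[0.4281, -0.3675, 0.022], [0.4312, -0.299, 0.022], [0.6397, -0.3093, 0.022], [0.6356, -0.3765, 0.022]]
[0.59195036 0.02221364 0.20008073] [ 0.81720336  0.13974143 -1.06182577]
[ 0.45276089  0.357586   -0.18495075]
w 25.31221981709339 [0.28558216 0.35170055 0.18313809]
w 25.47565577211625 [-0.04891455 -0.62075816 -1.99175034] [ 0.00212693 -0.00328002  0.02310784] 7.225
```

View pics/held.png

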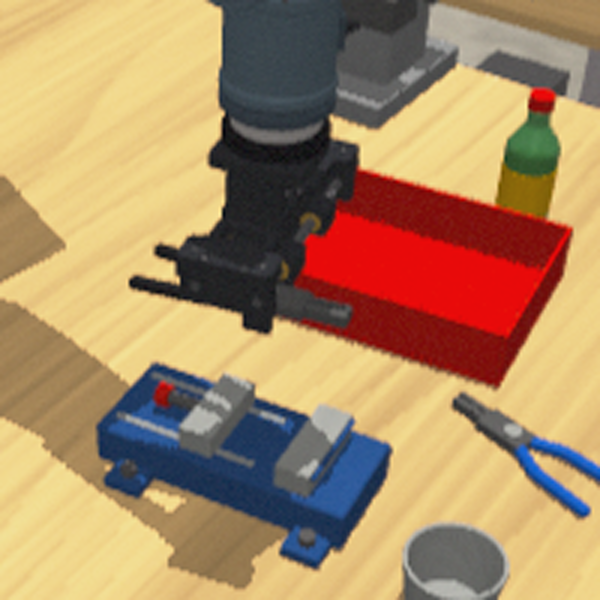

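View 6 shows the pliers held level above the vice at about (250,300). I'll lay them in the crate, then get a clear view of the vice.

```bash
python3 - <<'E'
from h import *
q=down(np.radians(97.8)); g=[.554,.338]
arm.movep([*g,.2],q)
arm.move_straight([*g,.029],speed=.12); print(arm.get_state()["force"])
arm.ungrasp(); arm.wait(.2)
arm.move_straight([*g,.2],speed=.15)
arm.movep([.5072,-.336,.2],down(np.radians(87))); print(arm.get_state()["time_s"])
t=cam("top"); s=cam("scene")
a=crop(t,265,205,90,100,6);
b=cv2.resize(crop(t,155,205,100,130,1),None,fx=2,fy=2)
b=cv2.copyMakeBorder(b,0,340,0,0,cv2.BORDER_CONSTANT)
cv2.imwrite("pics/clear_t.png",np.hstack([a,b]))
cv2.imwrite("pics/clear_s.png",crop(s,270,210,120,90,6))
np.savez("clear.npz",t=t["pixels"],s=s["pixels"])
E
```

```text
[ 0.01234697  0.28320704 -2.08651949]
14.975
```

View pics/clear_t.png

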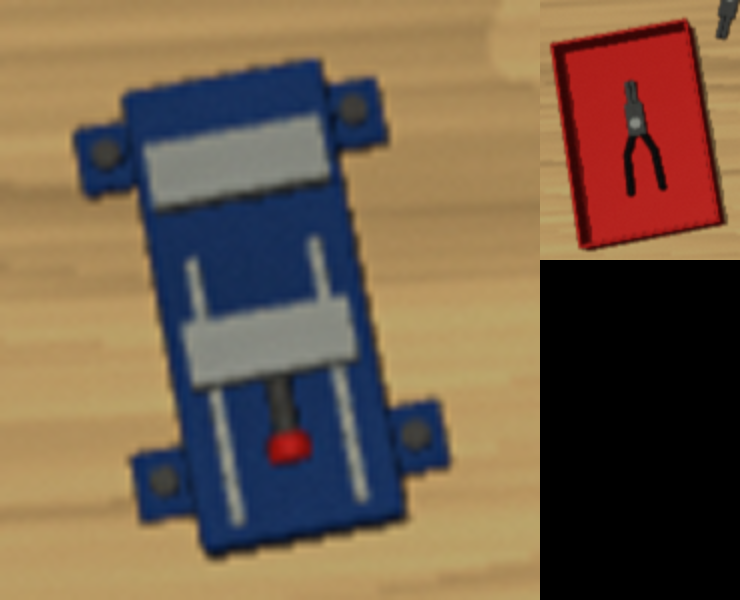

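View pics/clear_s.png

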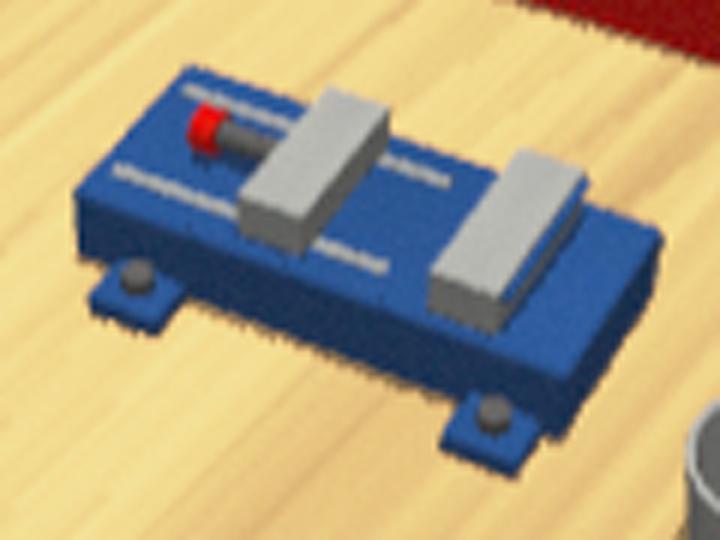

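Views 7–8 show the pliers wholly in the crate. Both jaws, at T (238,160) and (270,342), and the knob at T (290,447) are clear. I'll measure the jaws and pick the pin.

```bash
python3 - <<'E'
from h import *
t=cam("top"); s=cam("scene")
T=lambda p,z: plane(t,(np.atleast_2d(p)+.5)/6-.5+[265,205],z)[:,:2]
S=lambda p,z: plane(s,(np.atleast_2d(p)+.5)/6-.5+[270,210],z)[:,:2]
# corners: order face-left, face-right, back-right, back-left (left=+y)
F_t=T([[155,208],[331,178],[321,115],[144,147]],.062); F_s=S([[520,150],[430,280],[500,298],[586,183]],.062)
J_t=T([[183,322],[347,297],[357,357],[194,387]],.062); J_s=S([[390,108],[302,222],[240,205],[327,88]],.062)
for n,P in(("F_t",F_t),("F_s",F_s),("J_t",J_t),("J_s",J_s)):
    y=P[0]+P[3]-P[1]-P[2]; x=P[0]+P[1]-P[2]-P[3]
    print(n,"c",P.mean(0).round(4),"face",((P[0]+P[1])/2).round(4),"yaw",np.degrees(np.arctan2(-y[0],y[1])).round(1),"w",(np.linalg.norm(y)/2).round(4),"t",(np.linalg.norm(x)/2).round(4))
print("knob T",T([[290,450]],.058),"S outer face",S([[203,130]],.051))
g=[.5072,-.336]
arm.move_straight([*g,.049],speed=.1); print(arm.get_state()["force"])   # tips 27 mm
arm.grasp(20); st=arm.get_state(); print("w",st["gripper_width"]*88,st["force"])
arm.move_straight([*g,.2],speed=.1); arm.wait(.2); st=arm.get_state(); print("w",st["gripper_width"]*88,st["force"],st["time_s"])
s=cam("scene"); u=proj(s,[*g,.2])[0].astype(int); print(u); cv2.imwrite("pics/pinheld.png",crop(s,max(u[0]-50,0),max(u[1]-40,0),100,100,5))
E
```

```text
F_t c [0.6329 0.0369] face [0.6175 0.0351] yaw 7.2 w 0.086 t 0.031
F_s c [0.6355 0.0312] face [0.6203 0.0297] yaw 7.3 w 0.0833 t 0.0306
J_t c [0.5451 0.0255] face [0.5603 0.0273] yaw 6.7 w 0.0787 t 0.0306
J_s c [0.5466 0.0208] face [0.5605 0.0237] yaw 9.2 w 0.0817 t 0.0284
knob T [[0.49293335 0.01878567]] S outer face [[0.49155621 0.01558379]]
[ 1.20004203  1.03599405 -0.69975871]
w 14.992925015184657 [ 0.52764487 -0.3839319   0.59379678]
w 15.107738908006802 [-0.00996671  0.10731659 -0.90236688] 19.7833
[193 273]
```

View pics/pinheld.png

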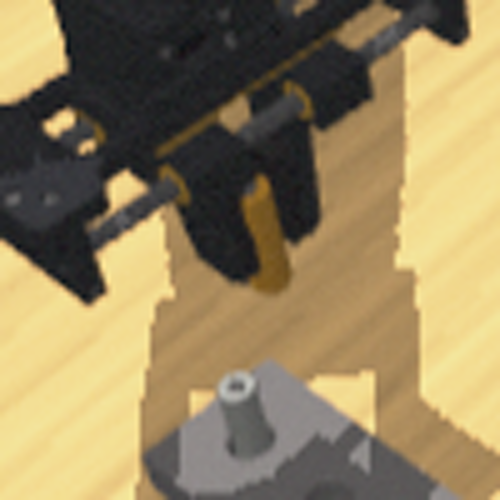

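View 9: the brass pin is held nearly upright, and the tray and steel pin are undisturbed. I'll place it 20 mm ahead of the fixed jaw, feeling for the bed.

```bash
python3 - <<'E'
from h import *
q=down(np.radians(97.2)); g=[.5992,.030]
arm.movep([*g,.2],q); 
arm.move_straight([*g,.085],speed=.1); arm.wait(.2); f0=arm.get_state()["force"]
z=.085
while z>.0775:
    z-=.0007; arm.move_straight([*g,z],speed=.02); arm.wait(.05); st=arm.get_state(); df=st["force"]-f0
    if df[2]>3: break
print(z,df,st["tool_pos"])
arm.ungrasp(); arm.wait(.2)
arm.move_straight([*g,.2],speed=.1)
# move behind knob, high, shut
v=np.array([np.cos(np.radians(7.2)),np.sin(np.radians(7.2))])
k=np.array([.619,.0325])+v*(-.0585-.072-.035); print("pre-knob",k)
arm.movep([*k,.2],q); arm.grasp(10); st=arm.get_state(); print(st["gripper_width"],st["time_s"])
t=cam("top"); s=cam("scene"); cv2.imwrite("pics/placed.png",crop(s,270,200,120,90,6))
E
```

```text
0.08009999999999996 [-2.10440285  1.81591681  6.24103031] [0.5995633  0.02999617 0.08093573]
pre-knob [0.45480502 0.01175735]
0.007895009248937098 29.4667
```

View pics/placed.png

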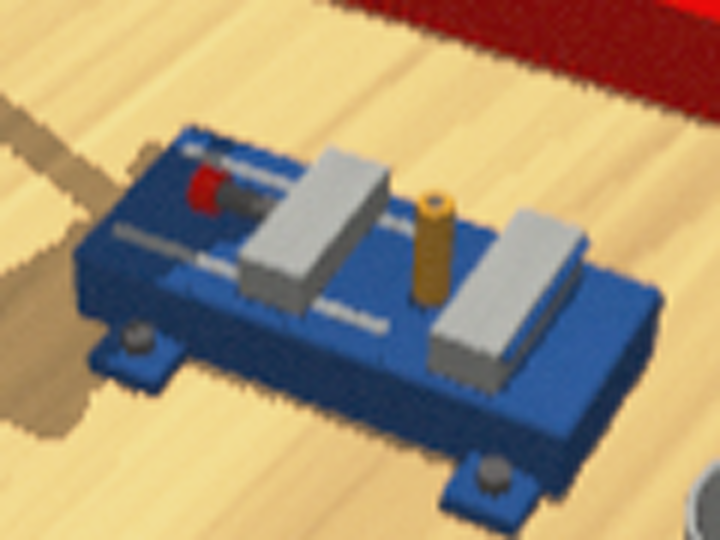

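View 10: the pin stands upright between the jaws at (435,250). Now I'll push the knob with force feedback.

```bash
cat > push.py <<'E'
from h import *
v=np.array([np.cos(np.radians(7.2)),np.sin(np.radians(7.2)),0])
k=np.array([.4548,.01176,.066])
arm.move_straight(k,speed=.1); arm.wait(.2); f0=arm.get_state()["force"]
def F():
    return -float(np.mean([(arm.get_state()["force"]-f0)@v for _ in range(1)]))
d=0; log=[]
def go(d,sp,w):
    arm.move_straight(k+v*d,speed=sp); arm.wait(w); f=F(); log.append((round(d*1e3,1),round(f,1))); return f
for d in (.015,.020,.025,.030,.035,.040,.045,.050,.055):
    f=go(d,.03,.03)
    if f>9: break
while f<7 and d<.085: d+=.0008; f=go(d,.03,.05)
while f<16 and d<.09: d+=.0003; f=go(d,.02,.08)
print(log); st=arm.get_state(); print(st["tool_pos"],st["time_s"],st["force"]-f0)
if f>14:
    hold=[]
    for _ in range(8): arm.wait(.1); hold.append(round(F(),1))
    print(hold)
    arm.move_straight(k+v*(d-.03),speed=.06)
    p=arm.get_state()["tool_pos"]; arm.move_straight([p[0],p[1],.2],speed=.12)
    arm.movep([.40,-.20,.30],down(np.radians(90)))
    s=cam("scene"); t=cam("top"); print(arm.get_state()["time_s"])
    a=crop(s,270,200,120,90,4); b=crop(t,410,220,45,85,4)
    c=crop(t,80,130,440,210,1)
    M=np.zeros((360+210,480+180,3),np.uint8); M[:360,:480]=a; M[:340,480:660]=b; M[360:,:440]=c
    cv2.imwrite("pics/final.png",M)
E
python3 push.py
```

```text
[(15.0, -1.0), (20.0, 0.2), (25.0, 0.1), (30.0, 0.8), (35.0, 1.4), (40.0, -0.0), (45.0, 0.6), (50.0, 1.2), (55.0, -0.0), (55.8, 1.9), (56.6, 4.4), (57.4, 3.4), (58.2, 3.3), (59.0, 3.1), (59.8, 3.6), (60.6, 3.4), (61.4, 2.8), (62.2, 2.5), (63.0, 3.7), (63.8, 2.9), (64.6, 3.1), (65.4, 3.7), (66.2, 3.5), (67.0, 4.9), (67.8, 8.7), (68.1, 9.4), (68.4, 10.0), (68.7, 11.3), (69.0, 13.2), (69.3, 13.7), (69.6, 14.5), (69.9, 15.1), (70.2, 16.2)]
[0.52142156 0.02026624 0.06576778] 42.2083 [-15.90025588  -3.31058164  14.10815786]
[16.6, 16.4, 16.7, 15.9, 17.1, 16.7, 16.9, 16.2]
46.0333
```

View pics/final.png

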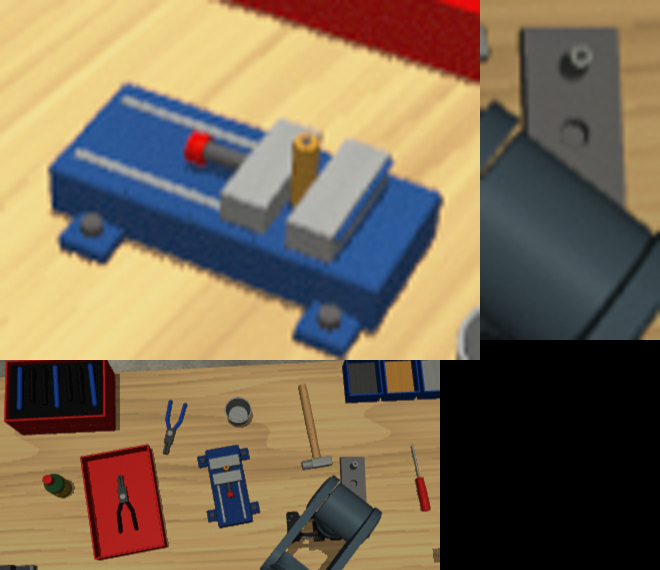

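View 11: the jaw is closed on the upright pin at (305,165), the pliers are in the crate, and the bystanders are unmoved. The arm is clear of everything, so I'm handing in.

```bash
python3 -c "
from h import *
workorder.hand_in(); print(arm.get_state()['time_s'])"
```

```text
the job is handed in; nothing more can be done
the job is handed in; nothing more can be done
```

I laid the black-handled pliers in the red crate and stood the brass pin on the vice bed. I then pushed the jaw closed on the pin and handed the job in at about 46 s; no verdict was reported.

- **Pliers:** I let go with their underside about 2 cm above the bench. In the last picture they lie wholly inside the crate.
- **Pin squeeze:** The push on the knob held at 16–17 N for 0.8 s. Taking off the roughly 3 N the jaw needs to slide, that is about 13–14 N on the pin. I read no wrist force along the push above about 17 N. That step also read about 14 N of vertical force on the tool, which I did not look into.
- **Last picture:** The pin is upright between the closed jaws, and the bystanders look unmoved by eye. The jaw gap was not measured.
- **Not checked:** The arm hid one of the two steel pins in the last picture. It looked undisturbed just after I lifted the brass pin, and nothing went near it afterwards.
- **Disagreement:** The two cameras differed by 3–6 mm on the vice's position, so I used their average. The jaw met the pin where that predicted, within about 1 mm.

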